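# Take the end fuse from the gravity track and lay it in the fuse base

### The job

Take the white fuse (green band) that waits against the stop at the low end of its sloped track, so that the next white fuse rolls down to the stop in its place. Lay the fuse you took in the copper V-shaped cradle of the black fuse base, centred and lying along the V's groove, setting it down rather than dropping it, and let go.

Things in the scene. Friction and masses are not known exactly. Their poses are not given: they have to be found in the camera images.
- white1_center (a point): Centre of the white fuse resting on the stop at the start: a lying cylinder along its y axis (x, z turn as it rolls), 60 mm long. White body 32 mm across, 36 mm long, green band; at each end a brass cap 20 mm across, 12 mm long. 90 g. Both caps jut out past the sides of the track, so it can be gripped from above across its ends (60 mm). The brown fuses on the red-edged track are not wanted.
- white2_center (a point): Centre of the next white fuse, same shape and size, just uphill of the first and touching it at the start (32 mm between centres). It rolls down by itself, followed by two more, once the end fuse is lifted out.
- track_white_stop (a point): Fixed aluminium track with green edges: the centre of a fuse resting at its stop, 85 mm above the table. x: level, uphill (it rises 10 degrees over 150 mm); y: level, across the track, along the fuses; z: up. Track 46 mm wide, guides 4 mm high; stop wall 16 to 22 mm downhill of this point, its top 3 mm above this point; foot plate 86 mm wide, 6 mm high.
- seat (a point): Centre of a fuse lying in the copper V cradle, 81 mm above the table. The groove runs along y (level); x is across it, z up. V 30 mm long (the fuse lies in it by its white body, caps jutting out at both open ends), 52 mm wide, faces at 40 degrees from a bottom line 21 mm below this point to edges 1 mm above it. Fixed on a black foot plate 120 x 110 x 12 mm.
There are look-alikes about, which are no part of the job. Leave any pink or turquoise look-alike of the part that bears track_white_stop alone.

How it is judged:
By the outcome, as a careful person would: the job done as asked, in the order asked, and still so for the second after the job is handed in, with the robot touching nothing.
It also fails if it takes over 32 s, if anything falls off the work surface, if the arm or the gripper's body presses on something with over 40 N, if the wrist force passes 120 N, or if a joint passes its speed limit or range.

### The arm

A 6-joint arm with a two-finger parallel gripper is mounted at the origin on the work surface. World frame = base frame: x ahead of the robot, y to its left, z up, the work surface at z = 0. Lengths are in mm, angles in rad, forces in N, time in s.
With the tool pointing down it reaches from about 275 to 1000 mm from the base axis. Payload 8.4 kg.
Tool frame: the origin (TCP) lies between the finger pads; the fingertips stand 8 mm ahead of it and the grasp point (between the pads) lies 11 mm behind it (tcp_to_tips is the distance from the TCP to the fingertips, in mm); z points along the fingers, y is the line along which they close (so a half turn about z gives the same grasp; the last joint's range is limited). The gripper opens to 85 mm and grips with 20 to 120 N. Pads are 22 mm wide; open, the fingers measure 114 mm over their backs; the gripper's body (76 mm by 85 mm) begins 54 mm behind the grasp point. The pads swing forward as they close: fully open they stand 13 mm farther back than shut.
Start: joints at [1.198, 0.353, 1.633, -0, 1.155, -0.002], TCP at [226.474, 582.527, 239.281] pointing down, gripper open.
Joint ranges: [-2.63, 2.63], [-0.92, 2.1], [0.06, 2.66], [-1.3, 4.44], [0, 2.69], [-3.02, 3.02]. Speed limits (rad/s): [2.22, 2.22, 2.79, 3.14, 3.14, 3.14].

### API

Orientations are given as [roll, pitch, yaw] about the fixed x, y, z axes, in that order (R = Rz(yaw) Ry(pitch) Rx(roll)).
In Python, from rig import * gives the robot as it stands.
- The arm moves only by the tool step_arm, never from a script. Its argument "motion" is a list of rows, each an object with "claw": the finger opening in mm, from 0 to 85.4; "delta_pos": the shift along the tool's x, y, z in mm, a list of three; "turn": the turn about the tool's z in rad. In form: [{"claw": claw, "delta_pos": [dx, dy, dz], "turn": turn}, ...]. A call has 1 to 8 rows; each row shifts and turns the commanded pose from where the row before left it, along the tool's axes as they then stand; what a row does not reach is not made up. A row lasts 1/12 s, in which the tool goes at most 41.7 mm and 7.16 degrees, less where a joint would pass 70% of its speed; a pose out of reach is approached as far as the arm can. A call is refused whole if a number of a shift passes 41.7 or a number of a turn 0.125, either way. A call with a gripper value outside its range is refused whole. The fingers move at their own pace and stop on an object; "force" is the grip in N (left out, the last holds). Time passes only in rows, so rows that do not move let the fingers close. It gives the time, the measured TCP pose, the force, the opening and the grip force at its end, in the units of the state.
- sense(): the state, without advancing time (a new reading comes with each control period).
- grab_frame(name): name is "scene" or "side" or "wrist"; returns a dict with "img" (480x640x3 uint8, red, green, blue), "vertical_fov" (degrees; the focal length in pixels is half the picture's height over the tangent of half this angle, whatever the lens; pixels are square), "cx", "cy" (the principal point, pixels), "R" (3x3) and "t" (3): a world point X has camera coordinates R X + t. Camera axes: x right, y down, z forward; pixel columns grow to the right and rows downward; lengths in mm; the calibration is good to about 2 mm. A picture is of the moment at which its call begins. There is no depth.
- sign_off(): hands the job in; it is judged then, once.
The state is a dict: "clock": time; "qpos": joint angles; "qvel": joint speeds; "joint_efforts": joint torques, N m; "eef_pos": TCP position; "tcp_rot": TCP orientation; "contact_force": force on the tool from outside, world axes, zero at the start; "wrist_torque": the same for the moment, N m; "opening": opening from 0.0 (shut) to 1.0 (fully open); "grasp_force": force on a finger pad.
Only numpy, scipy, OpenCV 4.12 (cv2) and the standard library are available. Lean on these libraries where they do the work, as an engineer would, in place of code of your own. Each camera call takes 0.05 s, during which the arm holds its last target. There are 200 camera calls.

## Working session

There is one attempt and no reset: what is moved stays moved. The work goes in short steps, Python scripts to look and compute and a tool call to move; the robot and the scene stay as the last step left them, time stands still between calls to the robot, and variables do not carry over. Pictures are saved under pics/ and viewed, at most 12 in all, crops included, and the job is handed in when it is done.

Besides the shell and the picture viewer there is one more tool, called by a JSON object that holds its "fn" and its "kwargs". step_arm: Moves the arm, as the interface text tells. Its arguments: {"type":"object","properties":{"motion":{"type":"array","items":{"type":"object","properties":{"claw":{"type":"number"},"delta_pos":{"type":"array","items":{"type":"number"}},"turn":{"type":"number"}}}},"force":{"type":"number"}},"required":["motion"]}

```bash
mkdir -p pics; python3 - <<'E'
from rig import *
import cv2,pickle
d={}
for n in ["scene","side","wrist"]:
    f=grab_frame(n); d[n]=f; cv2.imwrite(f"pics/{n}0.png",f["img"][:,:,::-1])
    print(n,f["vertical_fov"],f["cx"],f["cy"],f["R"],f["t"])
pickle.dump(d,open("f0.pkl","wb"))
print(sense())
E
```

```text
scene 55.47204936923112 321.51414665975074 240.38522185504848 [[-0.88015528  0.47442296  0.01579694]
 [ 0.23354619  0.46177017 -0.85570117]
 [-0.41325884 -0.74946058 -0.51722913]] [ 453.2104788   -59.6298364  1099.01077963]
side 48.411925389103786 327.8703607822796 239.92960344266857 [[ 0.98368496 -0.17814396  0.02507235]
 [-0.06375224 -0.47551681 -0.87739354]
 [ 0.16822468  0.86148041 -0.47911581]] [-542.7841515   158.52842064  921.34171232]
wrist 68.86261063861545 318.3638695292096 237.827427985676 [[ 0.36124832  0.93246757 -0.00197054]
 [ 0.89049604 -0.34435964  0.29737727]
 [ 0.27661609 -0.1091818  -0.95475802]] [-623.89359299  -39.97936524  379.89677788]
{'clock': 0.15, 'qpos': array([ 1.19762074e+00,  3.53481348e-01,  1.63394113e+00,  2.12407455e-05,
        1.15518015e+00, -2.40600026e-03]), 'qvel': array([-0.00065871, -0.00172026, -0.00212859,  0.00047122, -0.00029978,
        0.00057304]), 'joint_efforts': array([-6.45411933e-05, -6.05632567e+01, -3.42341137e+01,  8.75924911e-05,
        6.22418564e-03,  1.11682414e-05]), 'eef_pos': array([226.33308623, 582.21894805, 238.74843583]), 'tcp_rot': array([-3.14058273e+00, -2.18537365e-05,  2.77081447e+00]), 'contact_force': array([ 0.32384246, -0.322989  , -0.27300357]), 'wrist_torque': array([-0.01072304, -0.03753837,  0.03595822]), 'grasp_force': 0.0, 'opening': 0.999303075431538}
```

View pics/scene0.png

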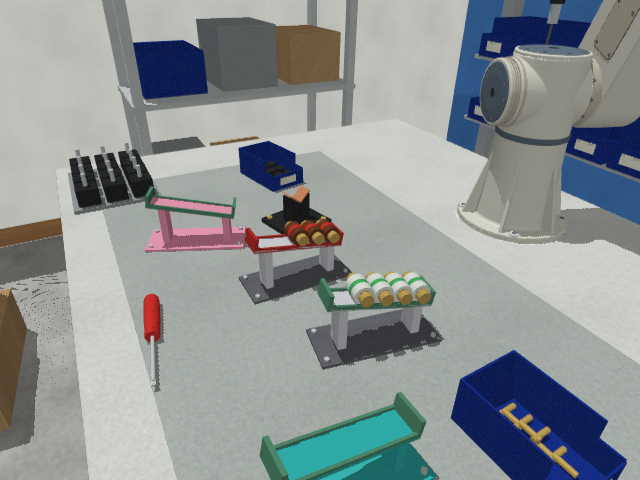

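View pics/side0.png

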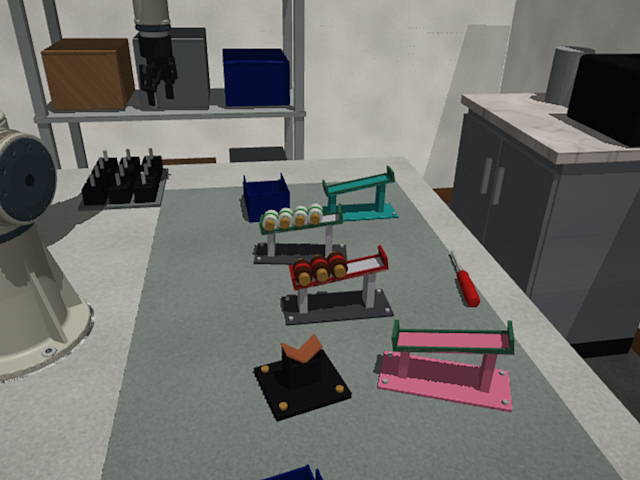

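View pics/wrist0.png

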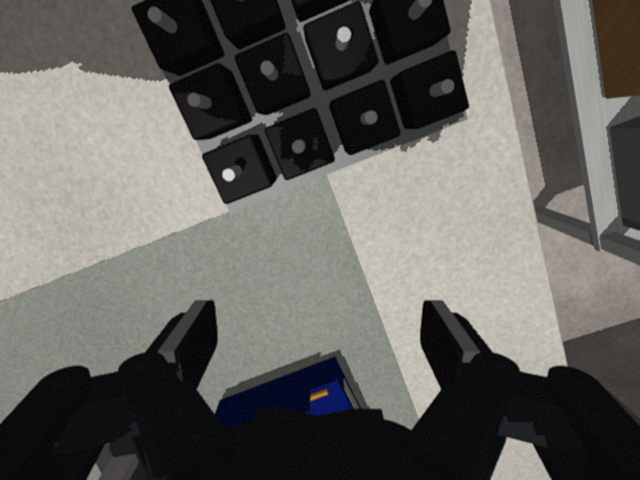

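The white track's low end (stop) is towards the robot: scene about (420,290), side about (268,220). The copper cradle is at scene (297,195), side (302,345). The wrist view shows only distractors.

```bash
cat > h.py <<'E'
import numpy as np,cv2
def ray(f,u,v):
    k=240/np.tan(np.radians(f["vertical_fov"]/2)); R=np.array(f["R"]);t=np.array(f["t"])
    d=R.T@np.array([(u-f["cx"])/k,(v-f["cy"])/k,1]); return -R.T@t,d
def onz(f,u,v,z):
    c,d=ray(f,u,v); return c+d*(z-c[2])/d[2]
def proj(f,X):
    k=240/np.tan(np.radians(f["vertical_fov"]/2)); p=np.array(f["R"])@np.array(X)+f["t"]
    return k*p[0]/p[2]+f["cx"],k*p[1]/p[2]+f["cy"]
def blobs(f,roi,lo,hi,mn=12):
    x0,y0,x1,y1=roi; hsv=cv2.cvtColor(f["img"][y0:y1,x0:x1].copy(),cv2.COLOR_RGB2HSV)
    m=cv2.inRange(hsv,lo,hi); n,l,s,c=cv2.connectedComponentsWithStats(m,connectivity=4)
    return [(c[i]+[x0,y0],s[i]+[x0,y0,0,0,0]) for i in range(1,n) if s[i][4]>=mn]
E
python3 - <<'E'
import pickle
from h import *
d=pickle.load(open("f0.pkl","rb"))
for n,roi in [("scene",(315,255,440,320)),("side",(255,195,345,240))]:
    f=d[n]; print(n,ray(f,320,240)[0].round())
    for c,s in blobs(f,roi,(14,110,60),(28,255,255)): print(c.round(1),s,onz(f,*c,85).round(1))
for n,roi in [("scene",(280,180,320,215)),("side",(270,325,335,370))]:
    for c,s in blobs(d[n],roi,(4,90,50),(14,255,255)): print("copper",n,c.round(1),s)
a=cv2.resize(d["scene"]["img"][255:315,315:440],(800,384),interpolation=cv2.INTER_NEAREST)
b=cv2.resize(d["side"]["img"][200:235,255:315],(400,216),interpolation=cv2.INTER_NEAREST)
a=np.vstack([a,np.hstack([b,np.zeros((216,400,3),np.uint8)])])
cv2.imwrite("pics/c1.png",a[:,:,::-1])
s1=cv2.resize(d["scene"]["img"][180:230,260:333],(438,300),interpolation=cv2.INTER_NEAREST)
s2=cv2.resize(d["side"]["img"][328:368,270:330],(360,240),interpolation=cv2.INTER_NEAREST)
s2=np.vstack([s2,np.zeros((60,360,3),np.uint8)])
cv2.imwrite("pics/c2.png",np.hstack([s1,s2])[:,:,::-1])
E
```

```text
scene [867. 636. 510.]
[387. 274.] [384 272   8   6  13] [482.7 159.9  85. ]
[404.5 273.7] [402 272   7   5  15] [457.  172.1  85. ]
[349.9 274.4] [347 273   8   5  14] [536.5 133.5  85. ]
[422.8 295.9] [416 289  15  15 163] [467.7 231.5  85. ]
[385.5 297.7] [378 290  16  16 173] [520.5 209.2  85. ]
[404.4 296.8] [397 290  15  15 165] [493.8 220.4  85. ]
[365.8 298.7] [359 291  15  16 178] [548.1 197.8  85. ]
side [ 389. -815.  594.]
[314.8 218.8] [311 214   9  11  81] [556.9 197.1  85. ]
[299.5 220.9] [295 216  10  11  81] [523.1 191.3  85. ]
[284.3 223. ] [280 218   9  11  79] [490.1 185.6  85. ]
[269.3 225.1] [265 220  10  11  83] [458. 180.  85.]
copper scene [299.4 194.2] [284 186  26  17 186]
copper side [303.2 349.8] [281 334  41  29 588]
```

View pics/c1.png

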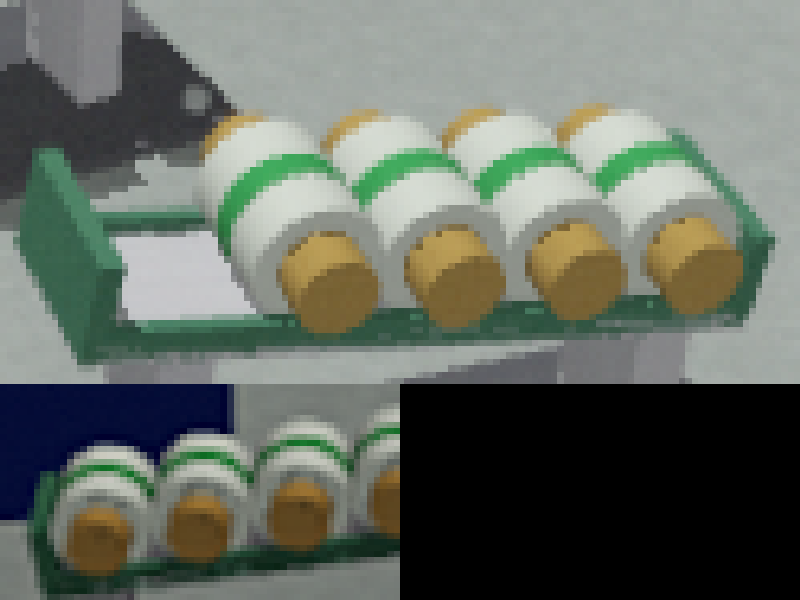

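View pics/c2.png

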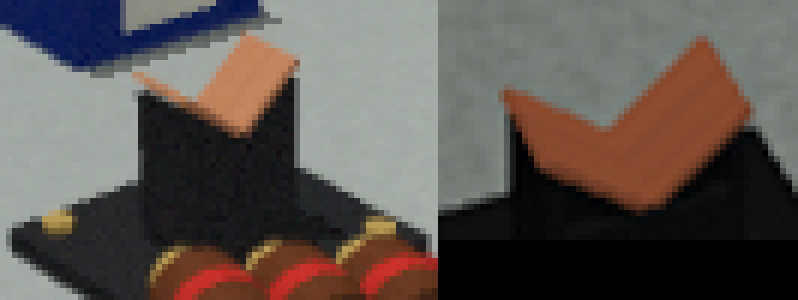

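```bash
python3 - <<'E'
import pickle
from h import *
d=pickle.load(open("f0.pkl","rb"))
P={"side":dict(Lb=(281.2,343),Lf=(287,355.5),Rb=(314.2,334.2),Rf=(322,346.3),Bb=(297.8,349.7),Bf=(305.3,363)),
"scene":dict(Rb=(300.8,185.8),Rf=(309.7,190.3),Bf=(301.2,202.5),Bb=(293.3,198),L=(282.5,192.2))}
for n in P:
    for k,p in P[n].items(): print(n,k,onz(d[n],*p,60 if k[0]=='B' else 82).round(1))
# fuse end faces: dark part of gold caps
for n,roi in [("scene",(357,285,440,320)),("side",(255,205,325,240))]:
    f=d[n]
    x0,y0,x1,y1=roi; hsv=cv2.cvtColor(f["img"][y0:y1,x0:x1].copy(),cv2.COLOR_RGB2HSV)
    m=cv2.inRange(hsv,(13,90,50),(28,255,255)); v=hsv[...,2]
    t,_=cv2.threshold(v[m>0].reshape(-1,1),0,255,cv2.THRESH_OTSU)
    mm=cv2.morphologyEx(((m>0)&(v<=t)).astype(np.uint8),cv2.MORPH_CLOSE,np.ones((3,3)))
    N,l,s,c=cv2.connectedComponentsWithStats(mm)
    L=[(c[i]+[x0,y0],s[i]) for i in range(1,N) if s[i][4]>25]
    L.sort(key=lambda a:a[0][0],reverse=(n=="scene"))
    for i,(p,s) in enumerate(L): print(n,t,p.round(1),s[2:],onz(f,*p,85+5.57*i).round(1))
E
```

```text
side Lb [ 444.1 -197.    82. ]
side Lf [ 449.4 -225.6   82. ]
side Rb [ 495.4 -184.    82. ]
side Rf [ 502.3 -213.3   82. ]
side Bb [ 469.6 -189.7   60. ]
side Bf [ 476.7 -220.7   60. ]
scene Rb [ 453.5 -215.2   82. ]
scene Rf [ 446.5 -184.9   82. ]
scene Bf [ 470.6 -178.8   60. ]
scene Bb [ 476.5 -207.    60. ]
scene L [ 504.3 -202.6   82. ]
scene 145.0 [423.7 298.2] [ 15  10 103] [470.  236.4  85. ]
scene 145.0 [405.2 299. ] [ 16  11 110] [500.8 230.7  90.6]
scene 145.0 [386.3 299.9] [ 16  11 113] [531.5 225.2  96.1]
scene 145.0 [366.7 301. ] [ 17  11 117] [562.3 219.9 101.7]
side 113.0 [269.1 226. ] [10 10 69] [457.4 175.9  85. ]
side 113.0 [284.1 224. ] [10 10 69] [488.1 170.4  90.6]
side 113.0 [299.1 221.6] [10 11 73] [518.9 166.3  96.1]
side 113.0 [314.5 219.6] [10 11 72] [550.1 160.5 101.7]
```

The crops show four fuses; the one at the stop has its end faces at scene (424,298) and side (269,226). Its centre is about (464,206,85), with a measured length of 62 mm against 60. The cradle is about (473,-205), with the V measured at 52.8x29.6 mm, which agrees with the sizes given. Next I move above the fuse.

{"fn": "step_arm", "kwargs": {"motion": [{"claw": 85, "delta_pos": [0, 0, 0], "turn": -0.0985}, {"claw": 85, "delta_pos": [0, 0, 0], "turn": -0.0985}, {"claw": 85, "delta_pos": [-24.9, -27.5, 0], "turn": 0}, {"claw": 85, "delta_pos": [-24.9, -27.5, 0], "turn": 0}, {"claw": 85, "delta_pos": [-24.9, -27.5, 0], "turn": 0}, {"claw": 85, "delta_pos": [-24.9, -27.5, 0], "turn": 0}, {"claw": 85, "delta_pos": [-24.9, -27.5, 0], "turn": 0}, {"claw": 85, "delta_pos": [-24.9, -27.5, 0], "turn": 0}], "force": 40}}

```text
clock: 0.82
eef_pos: [345.6, 392.5, 239.1]
tcp_rot: [-3.141, -0.0, 2.968]
contact_force: [0.7, -0.3, -0.6]
opening: 0.996
grasp_force: 0.0
```

{"fn": "step_arm", "kwargs": {"motion": [{"claw": 85, "delta_pos": [-24.9, -27.5, 0], "turn": 0}, {"claw": 85, "delta_pos": [-24.9, -27.5, 0], "turn": 0}, {"claw": 85, "delta_pos": [-24.9, -27.5, 0], "turn": 0}, {"claw": 85, "delta_pos": [-24.9, -27.5, 0], "turn": 0}, {"claw": 85, "delta_pos": [-24.9, -27.5, 0], "turn": 0}, {"claw": 85, "delta_pos": [-24.9, -27.5, 0], "turn": 0}, {"claw": 85, "delta_pos": [0, 0, 0], "turn": 0}, {"claw": 85, "delta_pos": [0, 0, 0], "turn": 0}]}}

```text
clock: 1.48
eef_pos: [464.4, 204.2, 239.1]
tcp_rot: [-3.141, -0.0, 2.964]
contact_force: [0.4, 0.4, -0.2]
opening: 0.997
grasp_force: 0.0
```

```bash
python3 - <<'E'
from rig import *
from h import *
import pickle
f=grab_frame("wrist"); pickle.dump(f,open("w1.pkl","wb")); cv2.imwrite("pics/w1.png",f["img"][:,:,::-1])
s=sense(); print(s["clock"],s["eef_pos"],s["tcp_rot"],s["qpos"],s["contact_force"]); print(ray(f,320,240)[0], proj(f,[463.7,206.2,85]))
E
```

```text
1.5333 [463.76038467 205.25657667 239.09082016] [-3.14158877e+00 -6.12219806e-04  2.96562048e+00] [ 4.13496094e-01  1.69621140e-01  1.88119870e+00  3.79972937e-04
  1.09128390e+00 -9.81503451e-01] [-0.22516648  0.16345364  0.57148923]
[389.99438662 217.30952383 373.88420369] (np.float64(321.03415652668315), np.float64(220.62334726026802))
```

View pics/w1.png

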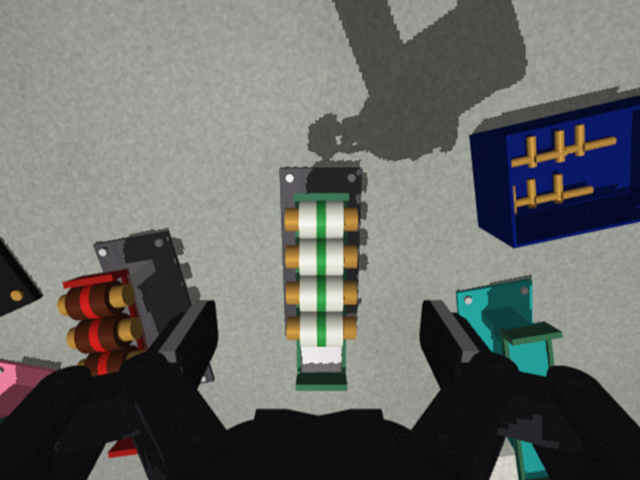

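The wrist view shows the stop fuse at about (321,219), where I predicted (321,220.6), with its axis level in the picture. I'll refine that quickly.

```bash
python3 - <<'E'
from h import *
import pickle
f=pickle.load(open("w1.pkl","rb"))
P=[]
for c,s in blobs(f,(275,190,370,350),(13,90,50),(28,255,255)):
    p=onz(f,*c,87); print(c.round(1),s,p.round(1))
E
```

```text
[350.6 219. ] [344 207  15  25 347] [466.2 231.1  87. ]
[291.  219.2] [284 208  15  23 315] [457.5 181.6  87. ]
[291.6 256.1] [285 245  14  24 315] [490.2 175.5  87. ]
[350.4 256.5] [344 245  14  24 325] [499.5 225.9  87. ]
[291.9 292.9] [285 281  14  24 302] [524.8 168.8  87. ]
[349.8 292.5] [343 281  14  24 317] [533.6 220.2  87. ]
[292.8 327.9] [286 316  14  24 312] [560.2 162.4  87. ]
[349.1 327.5] [343 316  14  24 297] [569.  214.2  87. ]
```

{"fn": "step_arm", "kwargs": {"motion": [{"claw": 85, "delta_pos": [0.8, 1, 35], "turn": 0}, {"claw": 85, "delta_pos": [0, 0, 35], "turn": 0}, {"claw": 85, "delta_pos": [0, 0, 35], "turn": 0}, {"claw": 85, "delta_pos": [0, 0, 25], "turn": 0}, {"claw": 85, "delta_pos": [0, 0, 20], "turn": 0}, {"claw": 85, "delta_pos": [0, 0, 10], "turn": 0}, {"claw": 85, "delta_pos": [0, 0, 7], "turn": 0}, {"claw": 85, "delta_pos": [0, 0, 0], "turn": 0}]}}

```text
clock: 2.2
eef_pos: [462.3, 207.5, 71.5]
tcp_rot: [-3.141, -0.001, 2.969]
contact_force: [0.4, -0.3, -0.2]
opening: 0.993
grasp_force: 0.0
```

{"fn": "step_arm", "kwargs": {"motion": [{"claw": 70, "delta_pos": [0, 0, 0], "turn": 0}, {"claw": 64, "delta_pos": [0, 0, 0], "turn": 0}, {"claw": 58, "delta_pos": [0, 0, 0], "turn": 0}, {"claw": 50, "delta_pos": [0, 0, 0], "turn": 0}, {"claw": 50, "delta_pos": [0, 0, 0], "turn": 0}, {"claw": 50, "delta_pos": [0, 0, 0], "turn": 0}, {"claw": 50, "delta_pos": [0, 0, 0], "turn": 0}, {"claw": 50, "delta_pos": [0, 0, 0], "turn": 0}], "force": 40}}

```text
clock: 2.87
eef_pos: [463.9, 207.3, 73.7]
tcp_rot: [3.14, 0.002, 2.968]
contact_force: [-1.9, -0.3, 5.9]
opening: 0.694
grasp_force: 42.4
```

The fingers have closed to 59 mm at 42 N, which matches the fuse. Lifting gently.

{"fn": "step_arm", "kwargs": {"motion": [{"claw": 50, "delta_pos": [0, 0, -5], "turn": 0}, {"claw": 50, "delta_pos": [0, 0, -10], "turn": 0}, {"claw": 50, "delta_pos": [0, 0, -15], "turn": 0}, {"claw": 50, "delta_pos": [0, 0, -20], "turn": 0}, {"claw": 50, "delta_pos": [0, 0, -30], "turn": 0}, {"claw": 50, "delta_pos": [0, 0, -30], "turn": 0}, {"claw": 50, "delta_pos": [0, 0, -20], "turn": 0}, {"claw": 50, "delta_pos": [0, 0, 0], "turn": 0}]}}

```text
clock: 3.53
eef_pos: [465.5, 208.0, 207.7]
tcp_rot: [3.137, 0.007, 2.968]
contact_force: [1.6, 1.6, -0.9]
opening: 0.695
grasp_force: 44.1
```

```bash
python3 - <<'E'
from rig import *
from h import *
f=grab_frame("scene"); g=grab_frame("side"); w=grab_frame("wrist")
a=cv2.resize(f["img"][180:330,300:460],(320,300)); b=cv2.resize(g["img"][130:280,220:380],(320,300))
W=cv2.resize(w["img"],(400,300)); 
o=np.zeros((600,640,3),np.uint8); o[:300,:320]=a;o[:300,320:]=b;o[300:,:400]=W
cv2.imwrite("pics/l1.png",o[:,:,::-1])
s=sense(); print(s["clock"],s["eef_pos"],s["tcp_rot"],s["grasp_force"],s["opening"],s["contact_force"])
E
```

```text
3.6833 [462.72198395 206.74920129 202.27338685] [3.14155584e+00 1.13897915e-04 2.96774154e+00] 44.100297689437866 0.6950251156586874 [-0.51134485 -0.3405006  -0.98468273]
```

View pics/l1.png

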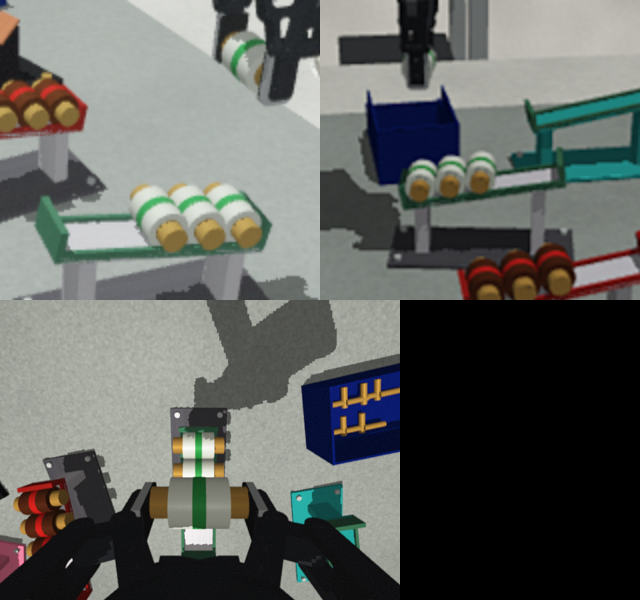

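The fuse is held square between the pads, and the next fuse has rolled down to the stop (wrist crop: fuses at (198,445) and (198,468), held fuse at (198,500)). Carrying it over to the cradle.

{"fn": "step_arm", "kwargs": {"motion": [{"claw": 50, "delta_pos": [0, 0, -10], "turn": -0.1}, {"claw": 50, "delta_pos": [0, 0, -10], "turn": -0.1}, {"claw": 50, "delta_pos": [0, 0, -10], "turn": -0.1}, {"claw": 50, "delta_pos": [0, 0, -10], "turn": -0.1}, {"claw": 50, "delta_pos": [4, -20, 0], "turn": 0}, {"claw": 50, "delta_pos": [6.9, -33.6, 0], "turn": 0}, {"claw": 50, "delta_pos": [6.9, -33.6, 0], "turn": 0}, {"claw": 50, "delta_pos": [6.9, -33.6, 0], "turn": 0}]}}

```text
clock: 4.35
eef_pos: [464.9, 82.4, 240.7]
tcp_rot: [3.142, -0.003, -2.914]
contact_force: [0.7, -0.5, -1.2]
opening: 0.693
grasp_force: 44.0
```

{"fn": "step_arm", "kwargs": {"motion": [{"claw": 50, "delta_pos": [6.9, -33.6, 0], "turn": 0}, {"claw": 50, "delta_pos": [6.9, -33.6, 0], "turn": 0}, {"claw": 50, "delta_pos": [6.9, -33.6, 0], "turn": 0}, {"claw": 50, "delta_pos": [6.9, -33.6, 0], "turn": 0}, {"claw": 50, "delta_pos": [6.9, -33.6, 0], "turn": 0}, {"claw": 50, "delta_pos": [6.9, -33.6, 0], "turn": 0}, {"claw": 50, "delta_pos": [6.9, -33.6, 0], "turn": 0}, {"claw": 50, "delta_pos": [6.9, -33.6, 0], "turn": 0}]}}

```text
clock: 5.02
eef_pos: [471.4, -192.0, 240.6]
tcp_rot: [3.14, -0.002, -2.916]
contact_force: [0.4, 0.5, -0.1]
opening: 0.693
grasp_force: 44.0
```

{"fn": "step_arm", "kwargs": {"motion": [{"claw": 50, "delta_pos": [2.9, -14, 0], "turn": 0}, {"claw": 50, "delta_pos": [0, 0, 0], "turn": 0}, {"claw": 50, "delta_pos": [0, 0, 0], "turn": 0}, {"claw": 50, "delta_pos": [0, 0, 0], "turn": 0}]}}

```text
clock: 5.35
eef_pos: [472.2, -204.1, 241.1]
tcp_rot: [3.14, -0.002, -2.916]
contact_force: [-0.2, -0.1, -1.4]
opening: 0.689
grasp_force: 44.0
```

```bash
python3 - <<'E'
from rig import *
from h import *
import pickle
w=grab_frame("wrist"); pickle.dump(w,open("w2.pkl","wb")); cv2.imwrite("pics/w2.png",w["img"][:,:,::-1])
s=sense(); print(s["clock"],s["eef_pos"],s["tcp_rot"],s["qpos"],s["grasp_force"],s["contact_force"]); print(proj(w,[473,-205,81]))
for c,b in blobs(w,(200,120,440,280),(4,90,50),(14,255,255)): print(c,b)
for c,b in blobs(w,(150,240,500,420),(14,90,30),(28,255,255)): print("brass",c,b)
E
```

```text
5.4 [ 472.38898919 -203.83921951  241.41805526] [ 3.14021433e+00 -1.36035872e-03 -2.91483736e+00] [-4.10478965e-01  1.79584214e-01  1.86321239e+00  3.34749795e-04
  1.10070952e+00 -2.20818156e+00] 44.02602732181549 [-0.24944738 -0.02008694 -0.90945432]
(np.float64(317.35697767708314), np.float64(221.24492374313337))
[320.61792243 220.23406152] [ 302  189   37   64 2243]
brass [359.38405797 245.91304348] [353 240  14  13 138]
brass [282.13138686 246.86861314] [276 241  13  13 137]
brass [491.64689266 291.65254237] [482 280  18  25 354]
brass [253.13401361 323.54489796] [ 238  298   32   52 1470]
brass [383.58395649 323.76138681] [ 368  298   32   53 1471]
brass [485.50772201 324.72779923] [473 313  26  25 518]
brass [476.05882353 351.61568627] [464 345  24  15 255]
```

View pics/w2.png

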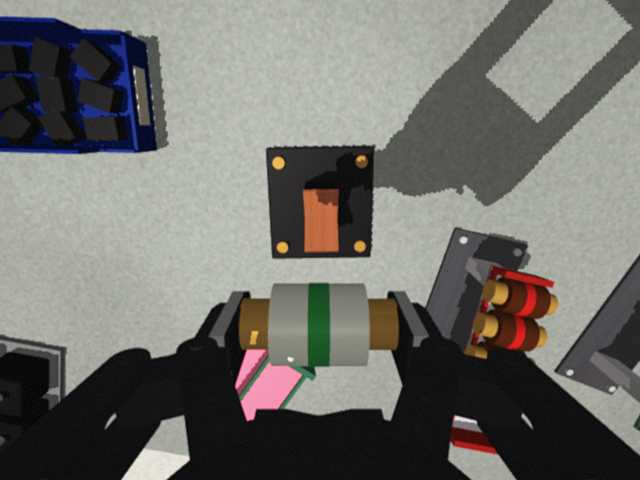

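The wrist view shows the cradle, copper rows 189–252 and columns 302–339, with a very small rotation error. The held fuse is at (318,324). I'll measure both.

```bash
python3 - <<'E'
from h import *
import pickle
f=pickle.load(open("w2.pkl","rb"))
hsv=cv2.cvtColor(f["img"],cv2.COLOR_RGB2HSV); m=cv2.inRange(hsv,(2,90,25),(14,255,255)); z=np.zeros_like(m); z[180:262,290:350]=m[180:262,290:350]
c=max(cv2.findContours(z,cv2.RETR_EXTERNAL,cv2.CHAIN_APPROX_NONE)[0],key=cv2.contourArea)
for eps in (3,4): 
  q=cv2.approxPolyDP(c,eps,True)[:,0]; print(q.tolist()); 
  if len(q)==4:
    w=np.array([onz(f,*p,82) for p in q]); print(w.round(1),w.mean(0).round(1))
for r in range(186,256,6):
  x=np.where(z[r]>0)[0]
  if len(x): print(r,x.min(),x.max(),((x.min()+x.max())/2), onz(f,(x.min()+x.max())/2,r,82).round(1))
# plate bolts
b=[]
for c,s in blobs(f,(265,145,375,260),(14,90,30),(28,255,255),60): 
  p=onz(f,*c,15);b.append(p);print("bolt",c.round(1),p.round(1))
print(np.mean(b,0))
# held fuse: brass cap centroids, distance 48 between cap centres -> depth
a=np.array([253.1,323.5]);d=np.array([383.6,323.8]);k=240/np.tan(np.radians(f["vertical_fov"]/2))
D=48*k/np.linalg.norm(a-d); u=(a+d)/2
R=np.array(f["R"]);X=R.T@(np.array([(u[0]-f["cx"])/k*D,(u[1]-f["cy"])/k*D,D])-f["t"]); print("held",X.round(1))
for h in (8,11,14): print(h,[onz(f,*p,241.3+h).round(1).tolist() for p in (a,d)])
E
```

```text
[[303, 189], [304, 251], [338, 251], [339, 190]]
[[ 448.2 -223.1   82. ]
 [ 502.  -210.5   82. ]
 [ 495.2 -181.    82. ]
 [ 442.2 -193.4   82. ]] [ 471.9 -202.    82. ]
[[303, 189], [304, 251], [338, 251], [339, 190]]
[[ 448.2 -223.1   82. ]
 [ 502.  -210.5   82. ]
 [ 495.2 -181.    82. ]
 [ 442.2 -193.4   82. ]] [ 471.9 -202.    82. ]
192 302 339 320.5 [ 447.3 -208.2   82. ]
198 303 338 320.5 [ 452.3 -207.    82. ]
204 303 338 320.5 [ 457.3 -205.8   82. ]
210 303 338 320.5 [ 462.4 -204.7   82. ]
216 304 338 321.0 [ 467.5 -203.    82. ]
222 304 338 321.0 [ 472.7 -201.8   82. ]
228 304 338 321.0 [ 478.  -200.6   82. ]
234 304 338 321.0 [ 483.3 -199.4   82. ]
240 304 338 321.0 [ 488.6 -198.1   82. ]
246 304 338 321.0 [ 494.1 -196.8   82. ]
252 305 336 320.5 [ 499.6 -196.    82. ]
bolt [361.2 161.3] [ 418.7 -172.2   15. ]
bolt [278.2 162.5] [ 438.8 -253.7   15. ]
bolt [359.4 245.9] [ 506.3 -150.6   15. ]
bolt [282.1 246.9] [ 526.3 -232.2   15. ]
[ 472.50780259 -202.1533115    15.        ]
held [ 465.2 -206.1  262.3]
8 [[478.7, -230.4, 249.3], [466.8, -178.2, 249.3]]
11 [[476.8, -230.2, 252.3], [465.2, -179.3, 252.3]]
14 [[474.9, -230.0, 255.3], [463.6, -180.3, 255.3]]
```

{"fn": "step_arm", "kwargs": {"motion": [{"claw": 50, "delta_pos": [-0.4, 1.8, 30], "turn": 0}, {"claw": 50, "delta_pos": [0, 0, 35], "turn": 0}, {"claw": 50, "delta_pos": [0, 0, 35], "turn": 0}, {"claw": 50, "delta_pos": [0, 0, 30], "turn": 0}, {"claw": 50, "delta_pos": [0, 0, 20], "turn": 0}, {"claw": 50, "delta_pos": [0, 0, 8], "turn": 0}, {"claw": 50, "delta_pos": [0, 0, 0], "turn": 0}, {"claw": 50, "delta_pos": [0, 0, 0], "turn": 0}]}}

```text
clock: 6.07
eef_pos: [473.3, -202.6, 84.8]
tcp_rot: [3.142, -0.0, -2.914]
contact_force: [0.8, 0.7, 0.2]
opening: 0.694
grasp_force: 44.0
```

```bash
python3 - <<'E'
from rig import *
from h import *
g=grab_frame("side"); f=grab_frame("scene")
s=sense(); print(s["clock"],s["eef_pos"],s["tcp_rot"],s["contact_force"])
a=cv2.resize(g["img"][300:375,260:345],(510,450),interpolation=cv2.INTER_NEAREST); b=cv2.resize(f["img"][165:230,270:320],(280,364)); o=np.zeros((450,790,3),np.uint8); o[:,:510]=a;o[:364,510:]=b
cv2.imwrite("pics/p1.png",o[:,:,::-1])
E
```

```text
6.1667 [ 474.02501996 -203.20011298   85.76018641] [-3.14021633e+00  1.92875007e-03 -2.91487227e+00] [ 0.67794212 -0.33876704 -0.61291971]
```

View pics/p1.png

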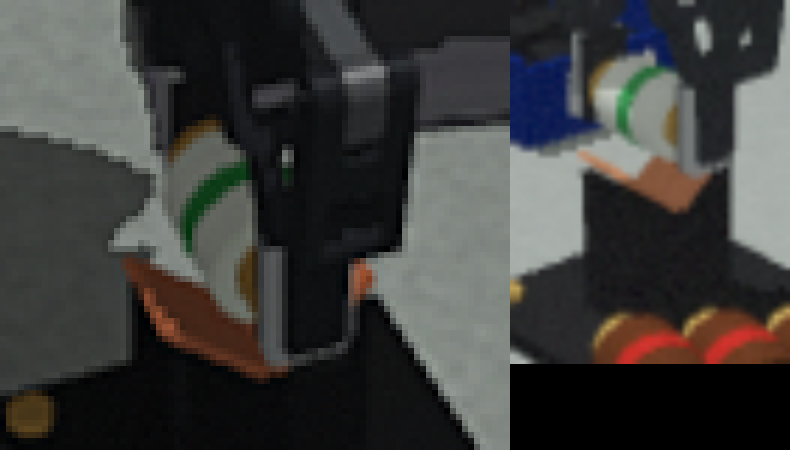

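The fuse hangs a little above the V, over the groove. Lowering slowly until it touches.

{"fn": "step_arm", "kwargs": {"motion": [{"claw": 50, "delta_pos": [0, 0, 3], "turn": 0}, {"claw": 50, "delta_pos": [0, 0, 2], "turn": 0}, {"claw": 50, "delta_pos": [0, 0, 2], "turn": 0}, {"claw": 50, "delta_pos": [0, 0, 1], "turn": 0}, {"claw": 50, "delta_pos": [0, 0, 1], "turn": 0}, {"claw": 50, "delta_pos": [0, 0, 0], "turn": 0}, {"claw": 50, "delta_pos": [0, 0, 0], "turn": 0}]}}

```text
clock: 6.75
eef_pos: [472.9, -203.1, 75.2]
tcp_rot: [3.141, -0.0, -2.916]
contact_force: [-0.2, 0.7, -1.6]
opening: 0.69
grasp_force: 44.0
```

{"fn": "step_arm", "kwargs": {"motion": [{"claw": 50, "delta_pos": [0, 0, 1], "turn": 0}, {"claw": 50, "delta_pos": [0, 0, 1], "turn": 0}, {"claw": 50, "delta_pos": [0, 0, 0], "turn": 0}]}}

```text
clock: 7.0
eef_pos: [472.8, -203.1, 73.1]
tcp_rot: [3.141, -0.0, -2.915]
contact_force: [0.3, 0.3, -1.1]
opening: 0.692
grasp_force: 44.0
```

{"fn": "step_arm", "kwargs": {"motion": [{"claw": 50, "delta_pos": [0, 0, 1], "turn": 0}, {"claw": 50, "delta_pos": [0, 0, 0], "turn": 0}, {"claw": 50, "delta_pos": [0, 0, 0], "turn": 0}]}}

```text
clock: 7.25
eef_pos: [472.9, -203.1, 72.2]
tcp_rot: [3.142, -0.0, -2.915]
contact_force: [-1.1, -0.2, -1.2]
opening: 0.691
grasp_force: 44.0
```

{"fn": "step_arm", "kwargs": {"motion": [{"claw": 50, "delta_pos": [0, 0, 1], "turn": 0}, {"claw": 50, "delta_pos": [0, 0, 0], "turn": 0}, {"claw": 50, "delta_pos": [0, 0, 0], "turn": 0}]}}

```text
clock: 7.5
eef_pos: [472.9, -203.1, 71.2]
tcp_rot: [3.142, -0.0, -2.915]
contact_force: [-0.2, -0.6, -0.8]
opening: 0.694
grasp_force: 44.0
```

{"fn": "step_arm", "kwargs": {"motion": [{"claw": 50, "delta_pos": [0, 0, 1], "turn": 0}, {"claw": 50, "delta_pos": [0, 0, 0], "turn": 0}, {"claw": 50, "delta_pos": [0, 0, 0], "turn": 0}]}}

```text
clock: 7.75
eef_pos: [473.4, -203.2, 70.5]
tcp_rot: [-3.141, 0.001, -2.915]
contact_force: [2.3, 0.9, 0.3]
opening: 0.694
grasp_force: 44.3
```

It has just touched the face on the -x side (+2.3 N in x), so I'll nudge 1 mm towards +x and go on down.

{"fn": "step_arm", "kwargs": {"motion": [{"claw": 50, "delta_pos": [-0.8, 0, 0.5], "turn": 0}, {"claw": 50, "delta_pos": [0, 0, 0], "turn": 0}, {"claw": 50, "delta_pos": [0, 0, 0], "turn": 0}]}}

```text
clock: 8.0
eef_pos: [474.1, -203.0, 69.9]
tcp_rot: [-3.141, 0.001, -2.915]
contact_force: [2.8, -0.2, 2.0]
opening: 0.693
grasp_force: 44.3
```

{"fn": "step_arm", "kwargs": {"motion": [{"claw": 50, "delta_pos": [0, 0, 0.7], "turn": 0}, {"claw": 50, "delta_pos": [0, 0, 0], "turn": 0}, {"claw": 50, "delta_pos": [0, 0, 0], "turn": 0}]}}

```text
clock: 8.25
eef_pos: [474.3, -203.0, 69.6]
tcp_rot: [-3.141, 0.001, -2.915]
contact_force: [1.1, 0.9, 6.7]
opening: 0.696
grasp_force: 45.0
```

It now sits on both faces: 6.7 N upward and little sideways. Letting go.

{"fn": "step_arm", "kwargs": {"motion": [{"claw": 61, "delta_pos": [0, 0, 0], "turn": 0}, {"claw": 63, "delta_pos": [0, 0, 0], "turn": 0}, {"claw": 66, "delta_pos": [0, 0, 0], "turn": 0}, {"claw": 70, "delta_pos": [0, 0, 0], "turn": 0}, {"claw": 78, "delta_pos": [0, 0, 0], "turn": 0}, {"claw": 85, "delta_pos": [0, 0, 0], "turn": 0}, {"claw": 85, "delta_pos": [0, 0, 0], "turn": 0}, {"claw": 85, "delta_pos": [0, 0, 0], "turn": 0}], "force": 20}}

```text
clock: 8.92
eef_pos: [473.6, -202.9, 69.1]
tcp_rot: [3.142, -0.0, -2.915]
contact_force: [-0.3, 0.5, 0.0]
opening: 0.995
grasp_force: 0.0
```

{"fn": "step_arm", "kwargs": {"motion": [{"claw": 85, "delta_pos": [0, 0, -10], "turn": 0}, {"claw": 85, "delta_pos": [0, 0, -20], "turn": 0}, {"claw": 85, "delta_pos": [0, 0, -30], "turn": 0}, {"claw": 85, "delta_pos": [0, 0, -35], "turn": 0}, {"claw": 85, "delta_pos": [0, 0, -35], "turn": 0}, {"claw": 85, "delta_pos": [0, 0, -30], "turn": 0}, {"claw": 85, "delta_pos": [0, 0, 0], "turn": 0}, {"claw": 85, "delta_pos": [0, 0, 0], "turn": 0}]}}

```text
clock: 9.58
eef_pos: [474.7, -203.4, 231.6]
tcp_rot: [-3.139, 0.004, -2.915]
contact_force: [-0.2, -0.9, -1.2]
opening: 0.998
grasp_force: 0.0
```

```bash
python3 - <<'E'
from rig import *
from h import *
import pickle
w=grab_frame("wrist"); g=grab_frame("side")
s=sense(); print(s["clock"],s["eef_pos"],s["tcp_rot"],s["contact_force"])
for c,b in blobs(w,(250,140,400,270),(14,90,30),(28,255,255),60): print(c.round(1),b,onz(w,*c,81).round(1))
hs=[("green",(50,120,40),(75,255,255))]
for c,b in blobs(w,(250,140,400,270),(50,120,40),(75,255,255),20): print("green",c.round(1),b,onz(w,*c,97).round(1))
a=w["img"][140:290,240:400]; a=cv2.resize(a,(400,375)); b=cv2.resize(g["img"][180:380,250:410],(380,475)); o=np.zeros((475,780,3),np.uint8); o[:375,:400]=a;o[:,400:]=b
cv2.imwrite("pics/p2.png",o[:,:,::-1])
E
```

```text
9.6833 [ 473.1311138  -202.67443897  228.79293485] [ 3.14125104e+00 -5.04844187e-04 -2.91536856e+00] [-0.31691874 -0.42402018 -0.5623792 ]
[363.4 158.1] [357 151  14  15 164] [ 415.2 -181.3   81. ]
[277.8 159.4] [271 153  14  14 162] [ 431.6 -247.5   81. ]
[349.8 220. ] [343 208  15  25 362] [ 466.9 -179.    81. ]
[289.2 220.9] [282 209  15  25 362] [ 479.2 -228.4   81. ]
[361.3 245.2] [355 239  14  14 141] [ 486.2 -163.8   81. ]
[282.  246.1] [276 240  13  13 140] [ 502.5 -230.    81. ]
green [319.5 220. ] [315 202   9  37 297] [ 468.6 -204.7   97. ]
```

View pics/p2.png

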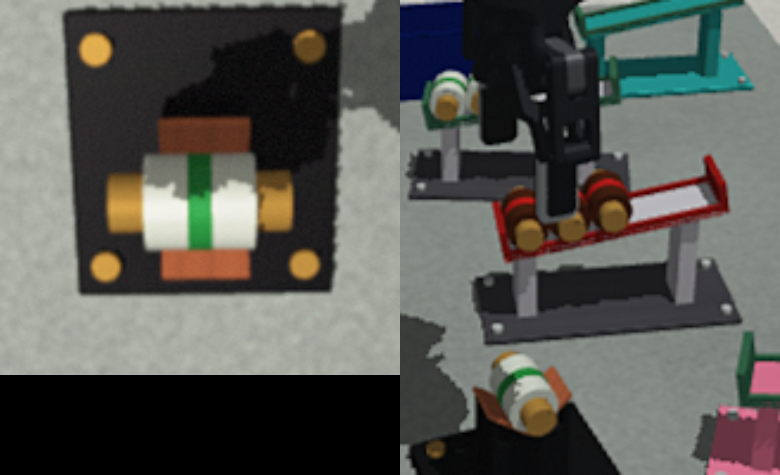

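The fuse lies along the groove, seated (wrist crop: body columns 143–257, copper columns 160–250). It looks 1–2 mm off towards -y, so I'll measure that before deciding.

```bash
python3 - <<'E'
from rig import *
from h import *
w=grab_frame("wrist")
hsv=cv2.cvtColor(w["img"],cv2.COLOR_RGB2HSV); m=cv2.inRange(hsv,(2,90,25),(13,255,255))
for r in list(range(186,202,3))+list(range(240,254,3)):
  x=np.where(m[r,290:352]>0)[0]+290
  if len(x)>20: print(r,x.min(),x.max(),(x.min()+x.max())/2)
m=cv2.inRange(hsv,(0,0,110),(180,60,255))
b=cv2.inRange(hsv,(14,90,30),(28,255,255))
for r in range(212,232,4):
  x=np.where(m[r,290:352]>0)[0]+290; y=np.where(b[r,270:365]>0)[0]+270
  print("body",r,x.min(),x.max(),(x.min()+x.max())/2,"caps",y.min(),y.max(),(y.min()+y.max())/2)
print("mm/px",np.linalg.norm(onz(w,321,220,82)-onz(w,320,220,82)))
E
```

```text
189 305 337 321.0
192 301 338 319.5
195 301 338 319.5
198 301 338 319.5
201 301 338 319.5
243 304 337 320.5
246 302 338 320.0
249 302 338 320.0
252 302 338 320.0
body 212 296 339 317.5 caps 281 354 317.5
body 216 295 340 317.5 caps 281 355 318.0
body 220 295 340 317.5 caps 280 355 317.5
body 224 295 340 317.5 caps 280 355 317.5
body 228 295 340 317.5 caps 280 355 317.5
mm/px 0.8289916803025751
```

The fuse is about 1.9 mm off-centre along the groove (columns 317.5 against 319.9). There's plenty of time, so I'll mend it: regrip lightly 1.8 mm further along, which slides the fuse to the centre, then let go.

{"fn": "step_arm", "kwargs": {"motion": [{"claw": 85, "delta_pos": [-0.6, 1.8, 30], "turn": 0}, {"claw": 85, "delta_pos": [0, 0, 35], "turn": 0}, {"claw": 85, "delta_pos": [0, 0, 35], "turn": 0}, {"claw": 85, "delta_pos": [0, 0, 30], "turn": 0}, {"claw": 85, "delta_pos": [0, 0, 20], "turn": 0}, {"claw": 85, "delta_pos": [0, 0, 9.5], "turn": 0}, {"claw": 85, "delta_pos": [0, 0, 0], "turn": 0}, {"claw": 85, "delta_pos": [0, 0, 0], "turn": 0}], "force": 20}}

```text
clock: 10.4
eef_pos: [473.5, -200.9, 69.2]
tcp_rot: [3.141, -0.001, -2.915]
contact_force: [-0.5, 0.1, -0.8]
opening: 0.995
grasp_force: 0.0
```

{"fn": "step_arm", "kwargs": {"motion": [{"claw": 72, "delta_pos": [0, 0, 0], "turn": 0}, {"claw": 67, "delta_pos": [0, 0, 0], "turn": 0}, {"claw": 64, "delta_pos": [0, 0, 0], "turn": 0}, {"claw": 62, "delta_pos": [0, 0, 0], "turn": 0}, {"claw": 60, "delta_pos": [0, 0, 0], "turn": 0}, {"claw": 58, "delta_pos": [0, 0, 0], "turn": 0}, {"claw": 58, "delta_pos": [0, 0, 0], "turn": 0}, {"claw": 58, "delta_pos": [0, 0, 0], "turn": 0}], "force": 20}}

```text
clock: 11.07
eef_pos: [474.6, -201.4, 70.5]
tcp_rot: [-3.14, 0.001, -2.915]
contact_force: [-1.1, 0.0, 6.6]
opening: 0.697
grasp_force: 20.1
```

{"fn": "step_arm", "kwargs": {"motion": [{"claw": 61, "delta_pos": [0, 0, 0], "turn": 0}, {"claw": 63, "delta_pos": [0, 0, 0], "turn": 0}, {"claw": 66, "delta_pos": [0, 0, 0], "turn": 0}, {"claw": 70, "delta_pos": [0, 0, 0], "turn": 0}, {"claw": 78, "delta_pos": [0, 0, 0], "turn": 0}, {"claw": 85, "delta_pos": [0, 0, 0], "turn": 0}, {"claw": 85, "delta_pos": [0, 0, 0], "turn": 0}, {"claw": 85, "delta_pos": [0, 0, 0], "turn": 0}]}}

```text
clock: 11.73
eef_pos: [473.8, -201.0, 69.5]
tcp_rot: [3.141, -0.0, -2.915]
contact_force: [-0.8, -0.3, 1.1]
opening: 0.997
grasp_force: 0.0
```

{"fn": "step_arm", "kwargs": {"motion": [{"claw": 85, "delta_pos": [0, 0, -10], "turn": 0}, {"claw": 85, "delta_pos": [0, 0, -20], "turn": 0}, {"claw": 85, "delta_pos": [0, 0, -30], "turn": 0}, {"claw": 85, "delta_pos": [0, 0, -35], "turn": 0}, {"claw": 85, "delta_pos": [0, 0, -35], "turn": 0}, {"claw": 85, "delta_pos": [0, 0, -30], "turn": 0}, {"claw": 85, "delta_pos": [0, 0, 0], "turn": 0}, {"claw": 85, "delta_pos": [0, 0, 0], "turn": 0}]}}

```text
clock: 12.4
eef_pos: [474.9, -201.5, 232.1]
tcp_rot: [-3.139, 0.004, -2.915]
contact_force: [-0.5, 1.0, -1.3]
opening: 0.989
grasp_force: 0.0
```

```bash
python3 - <<'E'
from rig import *
from h import *
w=grab_frame("wrist")
s=sense(); print(s["clock"],s["eef_pos"],s["contact_force"])
hsv=cv2.cvtColor(w["img"],cv2.COLOR_RGB2HSV); m=cv2.inRange(hsv,(2,90,25),(13,255,255))
for r in list(range(189,202,4))+list(range(240,254,3)):
  x=np.where(m[r,290:352]>0)[0]+290
  if len(x)>20: print(r,x.min(),x.max(),(x.min()+x.max())/2)
m=cv2.inRange(hsv,(0,0,110),(180,60,255))
b=cv2.inRange(hsv,(14,90,30),(28,255,255))
for r in range(212,232,4):
  x=np.where(m[r,290:352]>0)[0]+290; y=np.where(b[r,270:365]>0)[0]+270
  print("body",r,x.min(),x.max(),(x.min()+x.max())/2,"caps",y.min(),y.max(),(y.min()+y.max())/2)
f=grab_frame("scene"); cv2.imwrite("pics/end.png",f["img"][:,:,::-1])
E
```

```text
12.45 [ 473.8959591  -201.04092574  230.37462517] [-1.12917516 -0.46165306 -0.23996823]
189 300 338 319.0
193 301 338 319.5
197 301 337 319.0
240 302 337 319.5
243 302 337 319.5
246 302 338 320.0
249 302 338 320.0
body 212 297 341 319.0 caps 282 356 319.0
body 216 297 341 319.0 caps 282 356 319.0
body 220 297 341 319.0 caps 282 356 319.0
body 224 297 341 319.0 caps 282 356 319.0
body 228 297 341 319.0 caps 282 356 319.0
```

View pics/end.png

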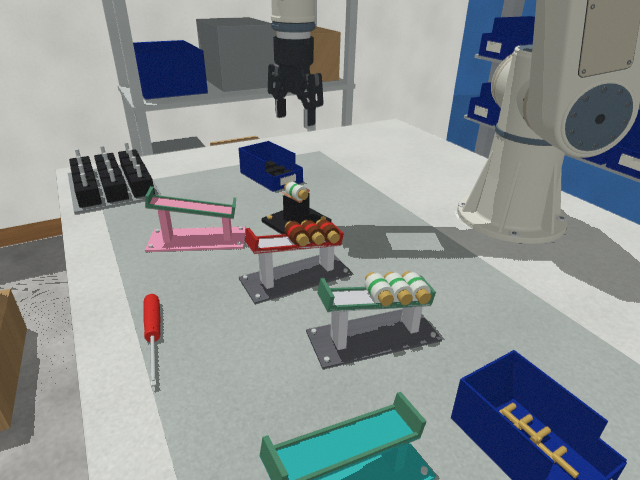

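The fuse is now centred to within about 0.5 mm (columns 319.0 against 319.5). The scene view shows it in the cradle at (297,190) and three white fuses down at the stop at (420,288). Handing in.

```bash
python3 -c "
from rig import *
print(sign_off())"
```

```text
the job is handed in; nothing more can be done
None
```

The white fuse is in the copper cradle, lying along the groove and centred to about 0.5 mm; the next white fuse has rolled down to the stop, and I handed the job in at about 12.5 s.

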